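Close the spring-sealed stock canister

ROBOT

A 6-joint arm with a two-finger parallel gripper is mounted at the origin on the work surface. World frame = base frame: x ahead of the robot, y to its left, z up, the work surface at z = 0. Lengths are in mm, angles in rad, forces in N, time in s.
With the tool pointing down it reaches from about 350 to 925 mm from the base axis. Payload 6.4 kg.
Tool frame: the origin (TCP) lies between the finger pads; the fingertips stand 8 mm ahead of it and the grasp point (between the pads) lies 11 mm behind it; z points along the fingers, y is the direction in which the jaws open and shut (so a half turn about z gives the same grasp; the last joint's range is limited). The gripper opens to 85 mm and grips with 20 to 120 N. Pads are 22 mm wide; open, the fingers measure 114 mm over their backs; the gripper's body (76 mm by 85 mm) begins 54 mm behind the grasp point. The pads swing forward as they close: fully open they stand 13 mm farther back than shut.
Start: joints at [0.928, 0.245, 1.558, -0, 1.339, -0.174], TCP at [293.68, 579.885, 239.29] pointing down, gripper open.
Joint ranges: [-3.13, 3.13], [-1.02, 2.26], [0.13, 2.54], [-0.95, 4.09], [0.21, 2.88], [-2.74, 2.74]. Speed limits (rad/s): [2.57, 2.57, 3.14, 3.14, 3.14, 3.14].

INTERFACE

Orientations are given as a unit quaternion [w, x, y, z].
In Python, from cell import r, vision, ticket gives the robot as it stands. The module is installed in compiled form; this text tells all that it offers.
- The arm moves only by the shell command python3 -m inch 'ROWS' [OPENING] [FORCE]. ROWS is JSON, a list of rows, each a list of 6 numbers: the shift along the tool's x, y, z in mm, then the turn, a rotation vector about the tool's x, y, z in degrees. A call has exactly 10 rows; each row is the pose to reach, as a shift and turn from the pose commanded when the call began, along the tool's axes at that moment; what a row does not reach only later rows make up. A row lasts 1/12 s, in which the tool goes at most 41.7 mm and 7.16 degrees, less where a joint would pass 70% of its speed; a pose out of reach is approached as far as the arm can. A call with a gripper value outside its range is refused whole. OPENING is the finger opening in mm, from 0 to 85.4, set as the call begins (- or left out, the last holds). The fingers move at their own pace and stop on an object; FORCE is the grip in N (left out, the last holds). Time passes only in rows, so rows that repeat a pose let the fingers close, or fill a call up. It gives the time, the measured TCP pose, the force and the opening at its end, in the units of the state.
- r.state(): the state, without advancing time (a new reading comes with each control period).
- vision.get_image(name): name is "side" or "top" or "wrist"; returns a dict with "pixels" (384x512x3 uint8, red, green, blue), "fx", "fy", "cx", "cy" (pixels), "origin" and "orientation" of the camera in the world; the wrist camera has in their place "hand_eye" (4x4, takes a point from camera to tool coordinates, whose origin is the TCP and whose axes are the flange's). Camera axes: x right, y down, z forward; pixel columns grow to the right and rows downward; lengths in mm; the calibration is good to about 2 mm. A picture is of the moment at which its call begins: read the wrist's pose just before it. There is no depth.
- ticket.job_done(): hands the job in, once; it reports no verdict.
Trained networks look in the newest picture that a camera, given by its name, has taken for a name from the list of things; names that differ only in an ending like _2 or _b are one class to them, and where a whole thing is asked for, a point or a joint stands for the part that bears it (a point fixed in the world has none). Each returns a list of dicts, best first, with "conf" (0 to 1); they miss things now and then, are a little off and sometimes report something else, mostly with a low value. They report only what shows in the picture. A call takes as long as a camera call. They do not tell look-alikes from the thing itself.
- vision.recognise(label, camera): "position" ([x, y, z] in mm, in world coordinates, good to about 4 mm: the middle of the surface that is visible of it).
- vision.outline_of(label, camera): "region" (384x512 bool, what is visible of it).
- vision.place_of(label, camera): "position" ([x, y, z] in mm, in world coordinates, good to about 4 mm: a listed point, or the origin of a listed thing).
The state is a dict: "time_s": time; "q": joint angles; "joint_vel": joint speeds; "joint_efforts": joint torques, N m; "position": TCP position; "tool_rot": TCP orientation; "force": force on the tool from outside, world axes, zero at the start; "torque": the same for the moment, N m; "width": opening from 0.0 (shut) to 1.0 (fully open).
Only numpy, scipy, OpenCV 4.12 (cv2) and the standard library are available. Lean on these libraries where they do the work, as an engineer would, in place of code of your own. Each camera call takes 0.05 s, during which the arm holds its last target.

TASK

Put the red cap back on the neck of the grey canister and close it: press it down lightly, back it off (counter-clockwise seen from above) until it drops into the start of its thread, then keep it pressed and turn it forward (clockwise) until it is fully home, and let go. Never force it against the thread, and leave the other things on the bench where they are.

Things in the scene. Friction and masses are not known exactly. Their poses are not given: they have to be found in the camera images.
- cap_center (a point): Red cap, 65 mm tall, about 110 g: round skirt 65 mm across, open below, flat top 33 mm above its lower rim; on that a straight grip bar 54 mm long (x axis), 16 mm thick (y axis), 32 mm high. Point: on the cap's axis at the flat top, 33 mm above the lower rim, 32 mm below the bar's top; z up. Starts standing on the bench. Four lugs inside, near the rim, 90 degrees apart, run in the neck's thread.
- neck (a point): Foot of the grey canister's white neck, on its vertical axis, 100 mm above the bench; z up. Neck: 38 mm core, 23 mm tall, conical tip; the cap goes over it with 1 mm play. Four thread starts 90 degrees apart, right-handed (clockwise from above goes down). Where they begin differs every time and is not told by any axes. Over 70 N in all between cap and canister (1 N m of twist) damages the thread.
- on_ridges (a point): Highest place of the cap point while the lugs still ride on top of the thread ridges, 51 mm above the neck point. Backing climbs along a ridge from 45.5 to 51 mm, then comes the drop. Up here an upright stop at each ridge's low end blocks forward turning. If the lugs land on these stops (also 51 mm), backing first drops the cap 5 mm, then climbs. At most 85 degrees of backing to a start, sometimes none.
- in_start (a point): Place of the cap point when the cap, pressed down, has dropped into a thread start: 39 mm above the neck point, 11 to 12 mm below the ridge's high end. A solid stop ends backing 10 to 15 degrees past the drop. From here it is 50 to 70 degrees forward to the solid end stop. A spring plate in the neck pushes the cap out again with 4.5 N here unless it is kept pressed; 8 to 15 N is enough.
- at_home (a point): Place of the cap point when fully home and let go, 35.5 mm above the neck point (34 mm while pressed: the spring, 350 N/m, 6.5 N here, lifts it through the thread's play). The thread then holds it by friction.
- jar: bystander: clear jar with white lid, 60 mm across, 75 mm tall, origin at its foot
- carton_a: bystander: blue carton 90 x 60 x 45 mm, origin at the centre of its underside
- carton_b: bystander: white carton 90 x 60 x 45 mm, origin at the centre of its underside
- carton_c: bystander: brown carton 80 x 110 x 60 mm, origin at the centre of its underside
- driver: bystander: screwdriver with green handle lying on the bench
- bracket: bystander: small steel angle bracket, 90 x 30 x 64 mm
- pot: bystander: grey plastic pot, 80 mm across, 60 mm tall, origin at its foot
- canister: Grey canister with neck, thread and spring plate, bolted down; 110 mm across, 100 mm to the shoulder, on a 150 mm square foot plate; origin at the centre of its underside.
There are look-alikes about, which are no part of the job. Of the things shaped like the part that bears cap_center, the red one is meant.

How it is judged (in metres and radians):
On the way, in this order (a step that is already met when the one before it is completed fails the run):
1. the cap is on the neck: within 5 mm of its axis, upright, its point no more than 56 mm above the neck point (horizontal distance between cap_center and neck below 0.005 m and z of cap_center in the frame of neck below 0.056 m and angle between cap_center's own z axis and vertical below 0.15 rad).
2. the cap has dropped into a thread start: its point less than 41.5 mm above the neck point, within 4 mm of the axis (horizontal distance between cap_center and neck below 0.004 m and z of cap_center in the frame of neck below 0.0415 m), for 0.1 s.
At the end, for the whole second after the job is handed in: The cap is let go, upright (within 0.07 rad) on the neck's axis (within 4 mm) and fully home: its point less than 37 mm above the neck point, held down there by the thread against the spring (z of cap_center in the frame of neck below 0.037 m and horizontal distance between cap_center and neck below 0.004 m and angle between cap_center's own z axis and vertical below 0.07 rad and contact force between cap and the fingers below 0.1 N); the robot touches nothing.
It fails at once if the cap is forced: more than 70 N between cap and canister (contact force between cap and canister above 70 N).
It fails at once if a bystander is moved by more than 20 mm (distance of any of jar, carton_a, carton_b, carton_c, driver, bracket, pot from where it was at the start of the episode above 0.02 m).
It also fails if it takes over 61 s, if anything falls off the work surface, if the arm or the gripper's body presses on something with over 40 N, if the wrist force passes 120 N, or if a joint passes its speed limit or range.

## Working session

There is one attempt and no reset: what is moved stays moved. The work goes in short steps, Python scripts to look and compute and a shell command to move; the robot and the scene stay as the last step left them, time stands still between calls to the robot, and variables do not carry over. Pictures are saved under pics/ and viewed, and the job is handed in when it is done.

```bash
mkdir -p pics; ls; python3 - <<'E'
from cell import r, vision
import cv2
s=r.state()
for k,v in s.items(): print(k,v)
for n in ("side","top","wrist"):
    d=vision.get_image(n); cv2.imwrite(f"pics/{n}0.png",d["pixels"][:,:,::-1])
    print(n,{k:v for k,v in d.items() if k!="pixels"})
    for l in ("cap_center","neck"):
        for x in vision.place_of(l,n): print(l,x)
E
```

```text
pics
time_s 0.0
q [ 9.27876490e-01  2.45817744e-01  1.55903713e+00 -4.10489343e-05
  1.33871745e+00 -1.74066397e-01]
joint_vel [-7.21518866e-04  1.53616824e-04  1.20371533e-03  7.20528922e-04
 -1.26803802e-03 -7.63113984e-05]
joint_efforts [ 1.66772239e-03 -4.29519510e+01 -3.26119995e+01 -1.60674413e-04
  5.48574302e-03  9.71193685e-06]
position [293.35578234 579.4109289  238.16554512]
tool_rot [-3.74862483e-04  2.32280700e-01  9.72648290e-01 -9.16323920e-04]
force [ 0.14990114 -0.5465752   0.15787293]
torque [-0.01124592  0.03670775 -0.02294322]
width 0.9991567599370867
side {'fx': 408.47231424299196, 'fy': 408.47231424299196, 'cx': 255.50475352673436, 'cy': 192.46493055524599, 'origin': array([  85.90666774, -925.94609013, 1075.27838141]), 'orientation': array([-0.38868233,  0.89054143, -0.21910017,  0.08864041])}
cap_center {'position': [558.8, 118.3, 34.7], 'conf': 0.76}
cap_center {'position': [602.4, 4.9, 34.3], 'conf': 0.7}
cap_center {'position': [443.7, 94.2, 36.0], 'conf': 0.57}
cap_center {'position': [494.6, 1.7, 35.6], 'conf': 0.53}
cap_center {'position': [620.8, 224.0,
[... 550 characters left out ...]
.76}
cap_center {'position': [620.2, 226.4, 30.8], 'conf': 0.75}
cap_center {'position': [559.0, 112.8, 31.9], 'conf': 0.65}
cap_center {'position': [726.4, -50.8, -4.2], 'conf': 0.45}
neck {'position': [515.4, -206.7, 99.6], 'conf': 0.7}
wrist {'fx': 270.5426797766544, 'fy': 270.5426797766544, 'cx': 252.4180762263317, 'cy': 191.59968501376588, 'hand_eye': array([[ 2.10489181e-04, -9.47772122e-01, -3.18948211e-01,
         8.21976037e+01],
       [ 9.99999870e-01,  5.10560249e-05,  5.08231966e-04,
         6.63538987e-01],
       [-4.65403861e-04, -3.18948276e-01,  9.47772009e-01,
        -1.34588939e+02],
       [ 0.00000000e+00,  0.00000000e+00,  0.00000000e+00,
         1.00000000e+00]])}
```

View pics/side0.png

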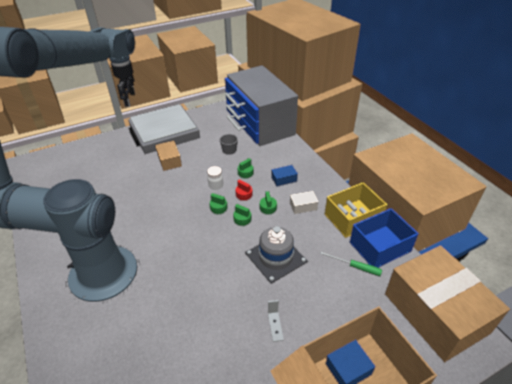

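View pics/top0.png

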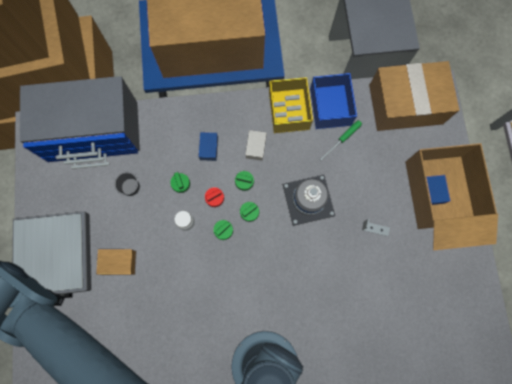

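View pics/wrist0.png

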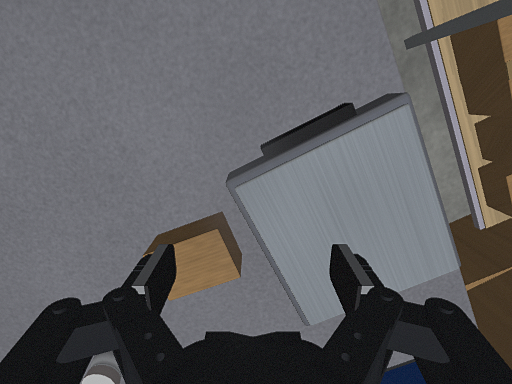

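Top shows the red cap at about (214,197) with green look-alikes round it, and the canister at (310,196). Side has the red cap at (244,190).

```bash
cat > h.py <<'E'
import numpy as np, cv2
from scipy.spatial.transform import Rotation as R
from cell import r, vision
def rot(q): return R.from_quat(np.r_[q[1:],q[0]])
def cam(name):
    s=r.state(); d=vision.get_image(name)
    if name=="wrist":
        T=rot(s["tool_rot"]); H=d["hand_eye"]
        o=np.array(s["position"])+T.apply(H[:3,3]); M=T.as_matrix()@H[:3,:3]
    else: o=d["origin"]; M=rot(d["orientation"]).as_matrix()
    return d,o,M
def back(d,o,M,u,v,z):
    ray=M@np.array([(u-d["cx"])/d["fx"],(v-d["cy"])/d["fy"],1]); return o+ray*(z-o[2])/ray[2]
def proj(d,o,M,p):
    c=M.T@(np.asarray(p)-o); return d["fx"]*c[0]/c[2]+d["cx"], d["fy"]*c[1]/c[2]+d["cy"]
def redmask(px):
    h=cv2.cvtColor(px,cv2.COLOR_RGB2HSV)
    return (((h[...,0]<8)|(h[...,0]>172))&(h[...,1]>150)&(h[...,2]>60)).astype(np.uint8)
def yaw(T): # direction of tool y axis in world, deg
    y=T.apply([0,1,0]); return np.degrees(np.arctan2(y[1],y[0]))
def rel(p,yawdeg):
    """tool-axis shift, and rotvec, to reach TCP p pointing down with tool y axis at yawdeg"""
    s=r.state(); T=rot(s["tool_rot"]); sh=T.inv().apply(np.array(p)-s["position"])
    y=np.array([np.cos(np.radians(yawdeg)),np.sin(np.radians(yawdeg)),0]); z=np.array([0,0,-1.])
    G=R.from_matrix(np.c_[np.cross(y,z),y,z]); rv=(T.inv()*G).as_rotvec(degrees=True)
    print("shift",sh.round(1),"turn",rv.round(1),"yaw now",round(yaw(T),1),"q6",round(s["q"][5],2))
E
python3 - <<'E'
from h import *
for n in ("top","side"):
    d,o,M=cam(n); m=redmask(d["pixels"]); k,l,st,c=cv2.connectedComponentsWithStats(m)
    for i in range(1,k):
        if st[i,4]>40: print(n,st[i],c[i],back(d,o,M,*c[i],45 if n=="side" else 42))
    if n=="top":
        cv2.imwrite("pics/topz.png",cv2.resize(d["pixels"][160:250,160:350,::-1],None,fx=4,fy=4,interpolation=cv2.INTER_CUBIC))
rel([559,115,230],0)
E
```

```text
top [205 188  19  18 258] [213.78294574 196.70155039] [555.01719336 109.3432397   42.        ]
side [236 180  16  20 236] [243.25847458 190.29661017] [546.83205503  92.94810913  45.        ]
shift [-446.8 -294.8    9.3] turn [-0.   0.  63.1] yaw now 63.1 q6 -0.17
```

View pics/topz.png

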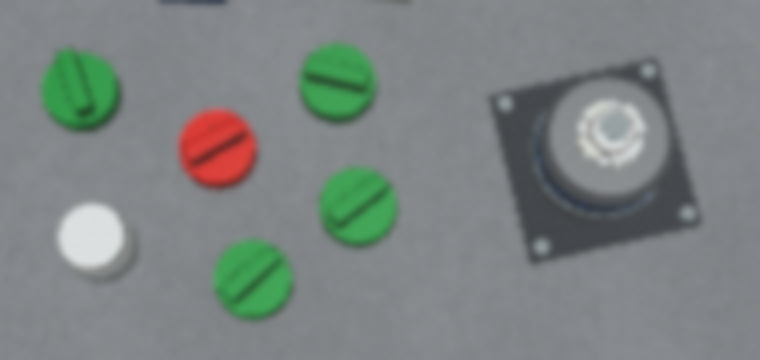

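The red bar runs from about (190,162) to (245,135) in the crop, so the present wrist yaw already suits it. I'll move above it for a wrist view.

```bash
python3 -m inch '[[-30,-20,0,0,0,0],[-60,-40,0,0,0,0],[-90,-60,0,0,0,0],[-120,-80,0,0,0,0],[-150,-100,0,0,0,0],[-180,-119,0,0,0,0],[-210,-139,0,0,0,0],[-240,-158,0,0,0,0],[-270,-178,0,0,0,0],[-300,-198,0,0,0,0]]'
python3 -m inch '[[-30,-20,0,0,0,0],[-60,-40,0,0,0,0],[-90,-60,0,0,0,0],[-120,-80,0,0,0,0],[-147,-97,0,0,0,0],[-147,-97,0,0,0,0],[-147,-97,0,0,0,0],[-147,-97,0,0,0,0],[-147,-97,0,0,0,0],[-147,-97,0,0,0,0]]'
python3 - <<'E'
from h import *
d,o,M=cam("wrist"); cv2.imwrite("pics/w1.png",d["pixels"][:,:,::-1])
print(r.state()["position"]); print(vision.place_of("cap_center","wrist"))
E
```

```text
time_s: 1.38
position: [472.5, 266.1, 239.6]
tool_rot: [0.0, 0.232, 0.973, 0.0]
force: [0.5, 0.2, -0.5]
width: 1.001
time_s: 2.22
position: [558.6, 115.9, 239.3]
tool_rot: [-0.0, 0.231, 0.973, 0.0]
force: [0.7, -1.2, 0.2]
width: 1.0
[558.68632984 115.85904038 239.34953777]
[{'position': [603.2, 7.0, 32.6], 'conf': 0.92}, {'position': [444.5, 95.0, 28.6], 'conf': 0.92}, {'position': [557.7, 108.0, 33.4], 'conf': 0.86}, {'position': [500.4, -1.7, 31.6], 'conf': 0.7}, {'position': [622.3, 218.6, 32.1], 'conf': 0.7}]
```

View pics/w1.png

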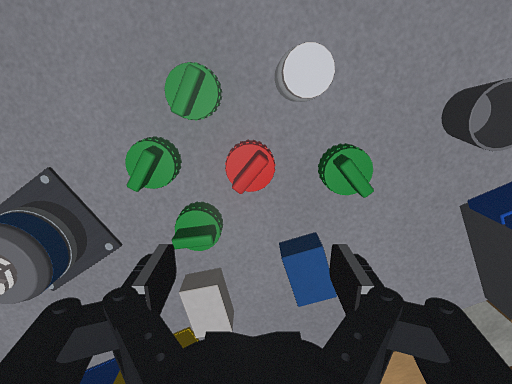

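```bash
python3 - <<'E'
import cv2
i=cv2.imread("pics/w1.png")[125:205,210:300]
cv2.imwrite("pics/w1z.png",cv2.resize(i,None,fx=7,fy=7,interpolation=cv2.INTER_CUBIC))
E
```

```text
(no output)
```

View pics/w1z.png

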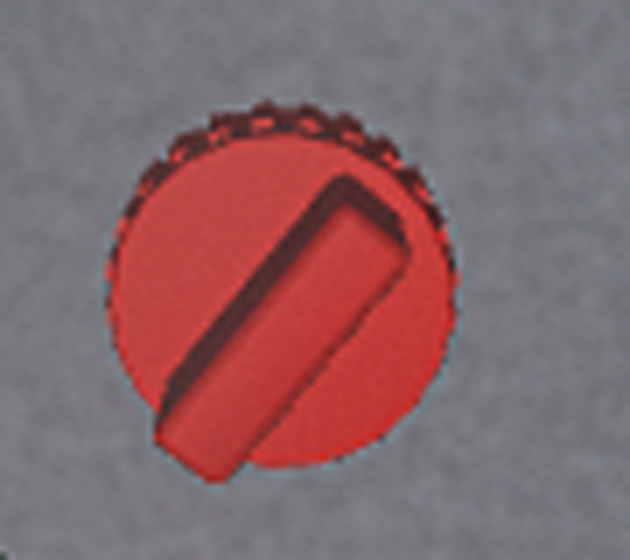

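The bar's top corners in the crop are about (347,205), (408,252), (217,482) and (157,435). The flat top's centre is at about (282,300).

```bash
python3 - <<'E'
from h import *
d,o,M=cam("wrist")
f=lambda x,y,z: back(d,o,M,210+(x+.5)/7-.5,125+(y+.5)/7-.5,z)
P=[f(*c,65) for c in [(347,205),(408,252),(217,482),(157,435)]]
for a in range(4): print(P[a].round(1), np.linalg.norm(P[a]-P[a-1]).round(1))
c=np.mean(P,0); print("bar centre",c.round(1),"disc",f(282,300,33).round(1), "disc width", np.linalg.norm(f(108,300,33)-f(455,300,33)))
v=(P[2]+P[3]-P[0]-P[1]); a=np.degrees(np.arctan2(v[1],v[0])); print("bar yaw",a)
for y in (a+90,a-90): rel([*c[:2],100],y)
for n in ("top","side"):
    dd,oo,MM=cam(n); print(n,proj(dd,oo,MM,[*c[:2],45]))
E
```

```text
[541.1 134.2  65. ] 51.1
[552.7 139.8  65. ] 12.8
[574.2  92.8  65. ] 51.6
[562.   87.6  65. ] 13.2
bar centre [557.5 113.6  65. ] disc [557.3 113.7  33. ] disc width 63.9890639794351
bar yaw -65.60983796143121
shift [  0.3  -2.4 139.4] turn [ 0.   0.  38.8] yaw now 63.2 q6 -1.1
shift [  0.3  -2.4 139.4] turn [  -0.     0.  -141.2] yaw now 63.2 q6 -1.1
top (np.float64(212.37121444571858), np.float64(195.91501168175014))
side (np.float64(243.39774263070552), np.float64(186.1022627640578))
```

```bash
python3 -m inch '[[0.3,-2.4,20,0,0,6.5],[0.3,-2.4,45,0,0,13],[0.3,-2.4,70,0,0,19.5],[0.3,-2.4,95,0,0,26],[0.3,-2.4,115,0,0,32.5],[0.3,-2.4,135,0,0,38.8],[0.3,-2.4,150,0,0,38.8],[0.3,-2.4,150,0,0,38.8],[0.3,-2.4,150,0,0,38.8],[0.3,-2.4,150,0,0,38.8]]' 45
python3 - <<'E'
from h import *
d,o,M=cam("wrist"); cv2.imwrite("pics/w2.png",d["pixels"][:,:,::-1])
rel([557.5,113.6,46],24.4)
E
```

```text
time_s: 3.3
position: [558.6, 112.9, 90.5]
tool_rot: [0.001, 0.542, 0.84, 0.0]
force: [-0.4, -0.9, 0.4]
width: 0.525
shift [ 1.3 -1.1 44.9] turn [ 0.1  0.1 -0. ] yaw now 24.4 q6 -0.42
```

View pics/w2.png

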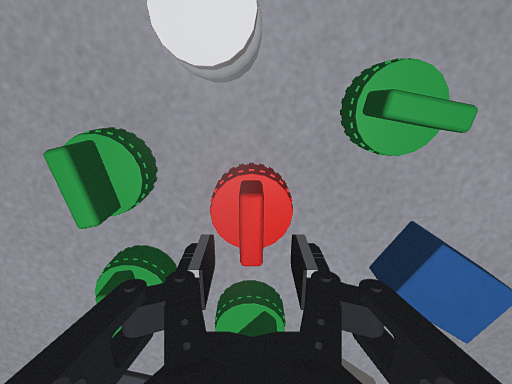

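The bar is now centred between the fingers at u≈251 and upright in the image.

```bash
python3 - <<'E'
import cv2
i=cv2.imread("pics/w2.png")[155:275,195:310]
cv2.imwrite("pics/w2z.png",cv2.resize(i,None,fx=5,fy=5,interpolation=cv2.INTER_CUBIC))
E
```

```text
(no output)
```

View pics/w2z.png

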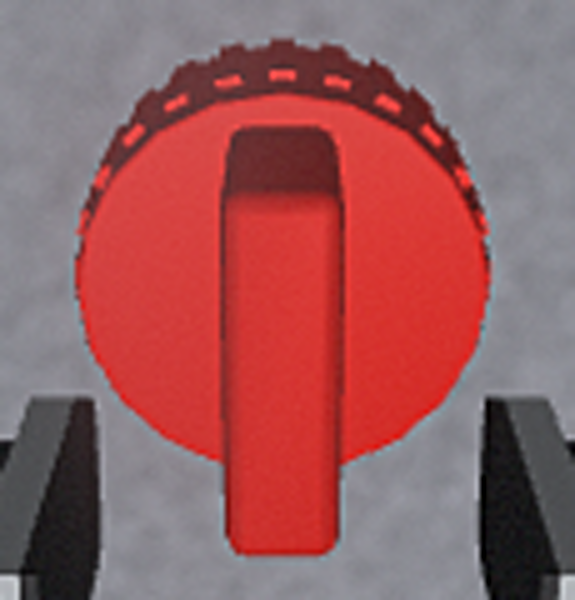

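```bash
python3 - <<'E'
from h import *
d,o,M=cam("wrist")
f=lambda x,y,z: back(d,o,M,195+(x+.5)/5-.5,155+(y+.5)/5-.5,z)
a,b=f(282,194,65),f(282,553,65); print(a,b,np.linalg.norm(a-b)); c=(a+b)/2
e,g=f(76,280,33),f(490,280,33); print(c,(e+g)/2,np.linalg.norm(e-g))
top=f(282,95,33); T=rot(r.state()["tool_rot"]); x=T.apply([1,0,0]); print("disc centre from top edge",top-x*32.5)
rel([*c[:2],46],24.4)
E
```

```text
[547.34982789 137.7131952   65.        ] [568.8635473   90.01555954  65.        ] 52.324989919629516
[558.1066876  113.86437737  65.        ] [557.71944526 114.93552925  33.        ] 63.64954934102516
disc centre from top edge [558.89832117 112.02276595  33.03983148]
shift [ 1.4 -0.5 45. ] turn [ 0.2  0.1 -0. ] yaw now 24.4 q6 -0.42
```

```bash
python3 -m inch '[[1.4,-0.5,10,0,0,0],[1.4,-0.5,20,0,0,0],[1.4,-0.5,30,0,0,0],[1.4,-0.5,38,0,0,0],[1.4,-0.5,43,0,0,0],[1.4,-0.5,45,0,0,0],[1.4,-0.5,45,0,0,0],[1.4,-0.5,45,0,0,0],[1.4,-0.5,45,0,0,0],[1.4,-0.5,45,0,0,0]]'
python3 -m inch '[[0,0,0,0,0,0],[0,0,0,0,0,0],[0,0,0,0,0,0],[0,0,0,0,0,0],[0,0,0,0,0,0],[0,0,0,0,0,0],[0,0,0,0,0,0],[0,0,0,0,0,0],[0,0,0,0,0,0],[0,0,0,0,0,0]]' 5 60
python3 - <<'E'
from h import *
d,o,M=cam("wrist"); cv2.imwrite("pics/w3.png",d["pixels"][:,:,::-1])
E
```

```text
time_s: 4.23
position: [557.3, 113.8, 44.9]
tool_rot: [0.0, 0.542, 0.84, 0.0]
force: [-0.8, 0.2, -0.7]
width: 0.525
time_s: 5.07
position: [557.2, 113.8, 44.7]
tool_rot: [0.0, 0.542, 0.84, 0.0]
force: [0.1, 0.5, 3.9]
width: 0.18
```

View pics/w3.png

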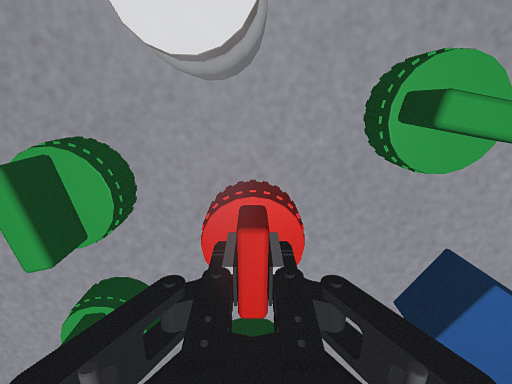

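Gripped: the opening reads about 15 mm and the red bar sits between the pads at (252,270). Next I lift and carry it to a viewing spot beside the neck.

```bash
python3 -m inch '[[0,0,-15,0,0,0],[0,0,-40,0,0,0],[0,0,-70,0,0,0],[0,0,-100,0,0,0],[0,0,-130,0,0,0],[-15,-15,-155,0,0,5],[-40,-36,-175,0,0,11],[-65,-60,-190,0,0,18],[-92,-84,-190,0,0,25],[-120,-108,-190,0,0,32]]'
python3 -m inch '[[-23,-4,0,0,0,7],[-46,-7,0,0,0,14],[-70,-11,0,0,0,21],[-94,-15,0,0,0,28],[-118,-19,0,0,0,35],[-142,-23,0,0,0,42],[-160,-27,0,0,0,48],[-160,-27,0,0,0,48],[-160,-27,0,0,0,48],[-160,-27,0,0,0,48]]'
python3 - <<'E'
from h import *
d,o,M=cam("wrist"); cv2.imwrite("pics/w4.png",d["pixels"][:,:,::-1])
s=r.state(); print(s["position"],s["force"],s["q"][5]); rel([440,-255,235],-55.6)
E
```

```text
time_s: 5.95
position: [507.0, -41.1, 234.5]
tool_rot: [0.0, 0.754, 0.656, 0.0]
force: [0.6, -0.0, -0.8]
width: 0.176
time_s: 6.78
position: [459.4, -194.2, 233.4]
tool_rot: [-0.001, 0.955, 0.296, -0.0]
force: [-0.1, 0.7, -0.9]
width: 0.177
[ 459.65641965 -194.03135161  233.62337193] [-0.52446791  0.23021961 -1.12397734] 0.3421548346322083
shift [-50.7  39.2  -1.4] turn [-0.1  0.   0.1] yaw now -55.5 q6 0.34
```

View pics/w4.png

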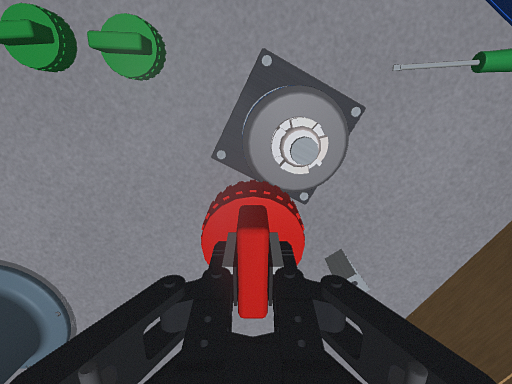

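The neck shows at about (300,147) and the canister shoulder's circle is centred near (297,138).

```bash
python3 - <<'E'
import cv2
i=cv2.imread("pics/w4.png")[75:210,205:375]
cv2.imwrite("pics/w4z.png",cv2.resize(i,None,fx=4.5,fy=4.5,interpolation=cv2.INTER_CUBIC))
E
```

```text
(no output)
```

View pics/w4z.png

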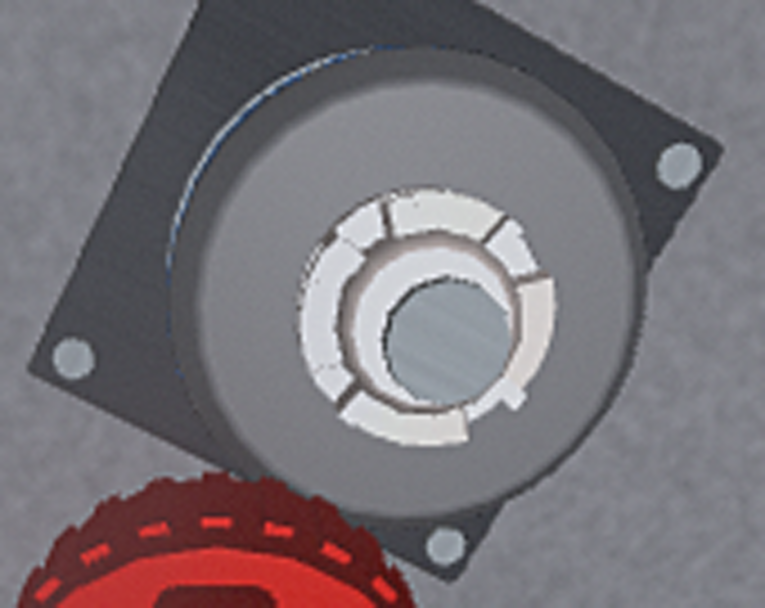

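```bash
python3 - <<'E'
from h import *
d,o,M=cam("wrist"); s=r.state(); T=rot(s["tool_rot"]); p=np.array(s["position"])
f=lambda x,y,z: back(d,o,M,205+(x+.5)/4.5-.5,75+(y+.5)/4.5-.5,z)
print("core top",f(431,322,123),np.linalg.norm(f(340,322,123)-f(522,322,123)),np.linalg.norm(f(431,232,123)-f(431,412,123)))
print("shoulder",f(415,298,100),np.linalg.norm(f(198,298,100)-f(632,298,100)),np.linalg.norm(f(415,78,100)-f(415,518,100)))
zc=p[2]-11.7
a,b=f(0,0,0),0
l=back(d,o,M,202,238,zc);q=back(d,o,M,304.5,238,zc);print("cap diam",np.linalg.norm(l-q),"in tool",T.inv().apply((l+q)/2-p))
# bar top ends
e=back(d,o,M,254,225,zc+32);g=back(d,o,M,252,318,zc+32);print("bar",np.linalg.norm(e-g),T.inv().apply(e-p),T.inv().apply(g-p))
print(vision.place_of("neck","wrist"),vision.place_of("cap_center","wrist"))
for n in("top","side"):
    D,O,N=cam(n); cv2.imwrite(f"pics/{n}4.png",D["pixels"][:,:,::-1]); print(vision.place_of("neck",n))
E
python3 - <<'E'
import cv2
i=cv2.imread("pics/w4.png")[175:330,190:315]
cv2.imwrite("pics/w4c.png",cv2.resize(i,None,fx=3.8,fy=3.8,interpolation=cv2.INTER_CUBIC))
E
```

```text
core top [ 519.81875586 -204.65641536  123.        ] 36.58328124690943 36.22686944529382
shoulder [ 521.23246572 -203.96681303  100.        ] 94.8291577779532 95.89679016327844
cap diam 61.991549244357785 in tool [ 3.83997402  0.07795091 11.69939112]
bar 54.10173143761344 [ 27.87307268   0.3566502  -20.30426505] [-26.22025231  -0.59700785 -20.29574836]
[{'position': [518.4, -205.1, 99.7], 'conf': 0.6}] [{'position': [499.2, -1.9, 30.2], 'conf': 0.96}, {'position': [443.2, 92.2, 29.3], 'conf': 0.82}]
[{'position': [518.8, -204.8, 102.1], 'conf': 0.6}]
[{'position': [516.4, -204.3, 98.4], 'conf': 0.97}]
```

View pics/w4c.png

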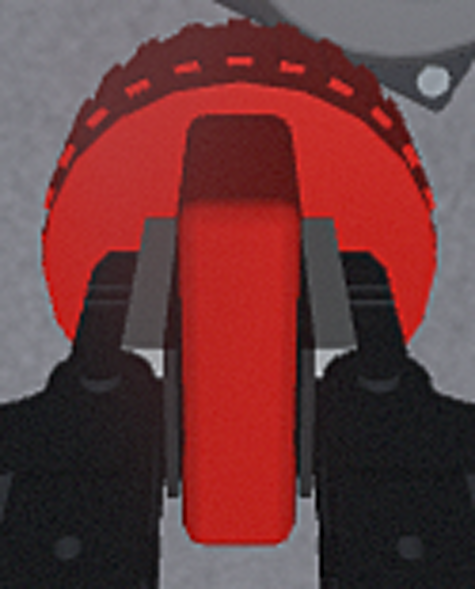

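```bash
python3 - <<'E'
from h import *
d,o,M=cam("wrist"); s=r.state(); T=rot(s["tool_rot"]); p=np.array(s["position"]);zc=p[2]-11.7
fr=back(d,o,M,252.7,196.8,zc); print("front edge tool x-32.5:",T.inv().apply(fr-p)[0]-32.5)
a=T.inv().apply(back(d,o,M,252.7,227.6,zc+32)-p)[0];b=T.inv().apply(back(d,o,M,252.7,318.4,zc+32)-p)[0];print(a,b,(a+b)/2)
rel([519.3,-204.7,200],-55.5)
E
```

```text
front edge tool x-32.5: -2.0557821901569646
26.650144665798184 -26.45152323462302 0.0993107155875812
shift [43.4 41.8 34.3] turn [ 0.  -0.  -0.1] yaw now -55.6 q6 0.34
```

```bash
python3 -m inch '[[9,8,0,0,0,0],[18,17,0,0,0,0],[27,26,5,0,0,0],[36,35,12,0,0,0],[43.4,41.8,20,0,0,0],[43.4,41.8,27,0,0,0],[43.4,41.8,32,0,0,0],[43.4,41.8,34,0,0,0],[43.4,41.8,34,0,0,0],[43.4,41.8,34,0,0,0]]'
python3 - <<'E'
from h import *
for n in("side","top"):
    D,O,N=cam(n); print(n,proj(D,O,N,[519.3,-204.7,123])); u,v=map(int,proj(D,O,N,[519.3,-204.7,150])); cv2.imwrite(f"pics/{n}5.png",cv2.resize(D["pixels"][v-45:v+45,u-60:u+60,::-1],None,fx=6,fy=6,interpolation=cv2.INTER_CUBIC)); print(u,v)
s=r.state(); print(s["position"],s["force"],s["torque"],s["q"]); rel([519.3,-204.7,166],-55.5)
E
```

```text
time_s: 8.07
position: [518.9, -205.0, 200.5]
tool_rot: [0.0, 0.955, 0.295, 0.0]
force: [-0.5, 0.4, -0.1]
width: 0.176
side (np.float64(276.7414775974573), np.float64(232.20555783963715))
276 226
top (np.float64(311.4740862448909), np.float64(192.433456646732))
312 190
[ 519.15658902 -205.17854311  200.94056345] [ 0.28284469 -0.15026026 -0.81713365] [-0.02165248  0.01054171 -0.04320914] [-5.79478681e-01  6.91238328e-02  1.82821727e+00  4.41990396e-06
  1.24321927e+00  3.92150081e-01]
shift [ 0.4 -0.3 34.9] turn [ 0.1 -0.  -0.2] yaw now -55.7 q6 0.39
```

View pics/side5.png

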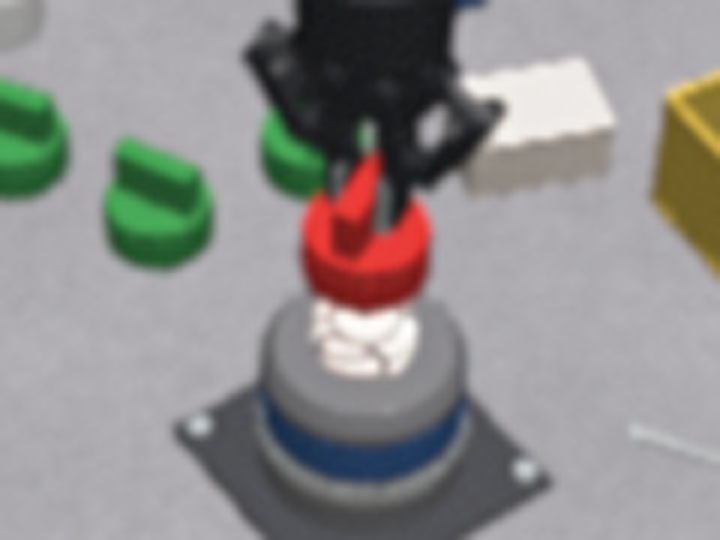

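View pics/top5.png

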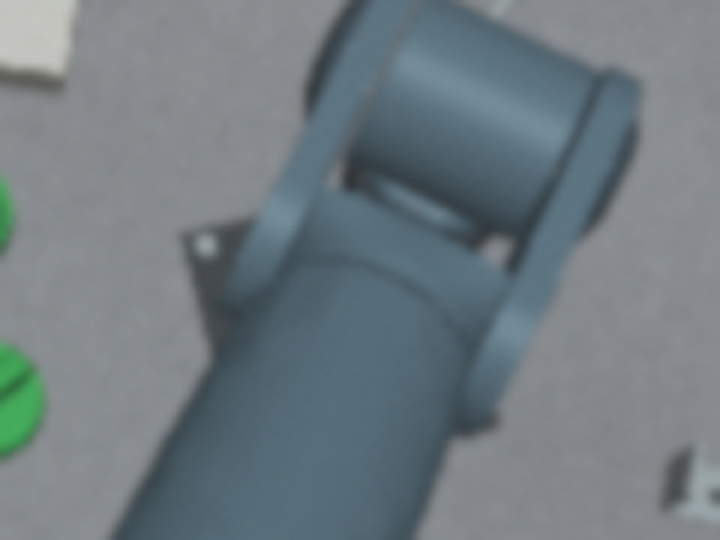

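Side shows the red cap centred over the neck: cap axis at about u=367 and shoulder axis at about 363 in the crop. Top is blocked by the arm. Descending gently.

```bash
python3 -m inch '[[0,0,5,0,0,0],[0,0,11,0,0,0],[0,0,17,0,0,0],[0,0,23,0,0,0],[0,0,27,0,0,0],[0,0,30,0,0,0],[0,0,32,0,0,0],[0,0,34,0,0,0],[0,0,34,0,0,0],[0,0,34,0,0,0]]'
```

```text
time_s: 9.0
position: [519.3, -205.1, 166.4]
tool_rot: [0.0, 0.955, 0.295, 0.0]
force: [0.4, 0.1, -0.4]
width: 0.178
```

```bash
python3 -m inch '[[0,0,0.5,0,0,0],[0,0,1,0,0,0],[0,0,1.5,0,0,0],[0,0,2,0,0,0],[0,0,2.5,0,0,0],[0,0,3,0,0,0],[0,0,3.5,0,0,0],[0,0,4,0,0,0],[0,0,4,0,0,0],[0,0,4,0,0,0]]'; python3 -c "
from cell import r;s=r.state();print(s['torque'],s['force'],s['position'])"
```

```text
time_s: 9.83
position: [519.2, -205.1, 162.4]
tool_rot: [0.0, 0.955, 0.295, 0.0]
force: [0.2, 0.4, 0.1]
width: 0.178
[ 0.01711155  0.03774096 -0.05507388] [0.23885937 0.42308392 0.12527242] [ 519.22523438 -205.08294234  162.36907696]
```

```bash
python3 -m inch '[[0,0,0.3,0,0,0],[0,0,0.6,0,0,0],[0,0,0.9,0,0,0],[0,0,1.2,0,0,0],[0,0,1.5,0,0,0],[0,0,1.8,0,0,0],[0,0,2.1,0,0,0],[0,0,2.4,0,0,0],[0,0,2.5,0,0,0],[0,0,2.5,0,0,0]]'; python3 -c "
from cell import r;s=r.state();print(s['torque'],s['force'],s['position'])"
```

```text
time_s: 10.67
position: [519.6, -205.3, 161.9]
tool_rot: [0.0, 0.955, 0.295, 0.0]
force: [-5.1, 2.2, 11.0]
width: 0.173
[ 0.58553464  0.9055256  -0.03435079] [-5.08181286  2.18709405 10.96997673] [ 519.59304415 -205.27080068  161.86560018]
```

Contact at cap height ≈50 mm with about 11 N of press. The side force says to shift roughly (−1.2, +0.5) mm. I back off in small steps.

```bash
python3 -m inch '[[-0.4,-0.6,0,0,0,-1],[-0.7,-1.1,0,0,0,-2.5],[-0.7,-1.1,0,0,0,-4],[-0.7,-1.1,0,0,0,-6],[-0.7,-1.1,0,0,0,-8],[-0.7,-1.1,0,0,0,-10],[-0.7,-1.1,0,0,0,-12],[-0.7,-1.1,0,0,0,-14],[-0.7,-1.1,0,0,0,-15],[-0.7,-1.1,0,0,0,-15]]'; cat > st.py <<'E'
from h import *
s=r.state();T=rot(s['tool_rot']);print("F tool",T.inv().apply(s['force']).round(1),"tq",np.round(s['torque'],2),"h",round(s['position'][2]-111.7,1),"yaw",round(yaw(T),1),"q6",round(s['q'][5],2),"tilt",np.degrees(np.arccos(-T.apply([0,0,1])[2])).round(2))
E
python3 st.py
```

```text
time_s: 11.5
position: [520.0, -205.4, 162.2]
tool_rot: [0.002, 0.909, 0.418, 0.002]
force: [1.1, 0.2, 6.7]
width: 0.177
F tool [ 0.9  0.7 -6.7] tq [ 0.2  -0.4   0.04] h 50.5 yaw -40.6 q6 0.13 tilt 0.35
```

```bash
python3 -m inch '[[0,0,0.3,0,0,-2],[0,0,0.5,0,0,-4],[0,0,0.5,0,0,-6],[0,0,0.5,0,0,-8],[0,0,0.5,0,0,-10],[0,0,0.5,0,0,-12],[0,0,0.5,0,0,-14],[0,0,0.5,0,0,-16],[0,0,0.5,0,0,-16],[0,0,0.5,0,0,-16]]'; python3 st.py
```

```text
time_s: 12.33
position: [518.0, -204.5, 159.1]
tool_rot: [0.0, 0.842, 0.539, 0.0]
force: [0.6, 0.3, -2.2]
width: 0.176
F tool [0.5 0.4 2.2] tq [-0.03 -0.06 -0.05] h 47.4 yaw -24.7 q6 -0.15 tilt 0.01
```

It dropped. I press down to find out whether this is the thread start or the low end of a ridge.

```bash
python3 -m inch '[[0,0,0.5,0,0,0],[0,0,1,0,0,0],[0,0,1.5,0,0,0],[0,0,2,0,0,0],[0,0,2.5,0,0,0],[0,0,2.8,0,0,0],[0,0,3.1,0,0,0],[0,0,3.4,0,0,0],[0,0,3.4,0,0,0],[0,0,3.4,0,0,0]]'; python3 st.py
```

```text
time_s: 13.17
position: [518.7, -204.9, 158.7]
tool_rot: [0.001, 0.842, 0.54, 0.0]
force: [-5.0, 2.2, 14.2]
width: 0.177
F tool [ -0.1  -5.5 -14.3] tq [ 0.7   1.01 -0.09] h 47.0 yaw -24.7 q6 -0.15 tilt 0.08
```

On a ridge (h≈47), so I keep backing and raise the command along the climb.

```bash
python3 -m inch '[[0,-0.4,-0.5,0,0,-1],[0,-0.7,-1,0,0,-3],[0,-0.7,-1.1,0,0,-5],[0,-0.7,-1.2,0,0,-7],[0,-0.7,-1.4,0,0,-9],[0,-0.7,-1.5,0,0,-11],[0,-0.7,-1.7,0,0,-13],[0,-0.7,-1.8,0,0,-15],[0,-0.7,-1.8,0,0,-15],[0,-0.7,-1.8,0,0,-15]]'; python3 st.py
```

```text
time_s: 14.0
position: [518.7, -204.7, 160.3]
tool_rot: [0.002, 0.764, 0.645, 0.001]
force: [-1.6, 2.0, 10.6]
width: 0.177
F tool [  1.7  -1.9 -10.6] tq [ 0.44  0.36 -0.03] h 48.6 yaw -9.7 q6 -0.41 tilt 0.2
```

```bash
python3 -m inch '[[0,0,-0.2,0,0,-2],[0,-0.2,-0.4,0,0,-4],[0,-0.3,-0.6,0,0,-6],[0,-0.3,-0.8,0,0,-8],[0,-0.3,-1,0,0,-10],[0,-0.3,-1.2,0,0,-12],[0,-0.3,-1.4,0,0,-14],[0,-0.3,-1.6,0,0,-16],[0,-0.3,-1.6,0,0,-16],[0,-0.3,-1.6,0,0,-16]]'; python3 st.py
```

```text
time_s: 14.83
position: [518.3, -204.7, 161.9]
tool_rot: [0.002, 0.667, 0.745, 0.0]
force: [-1.7, 2.7, 10.4]
width: 0.176
F tool [  2.8  -1.3 -10.4] tq [ 0.41  0.35 -0.07] h 50.2 yaw 6.3 q6 -0.69 tilt 0.2
```

```bash
python3 -m inch '[[0,0,-0.1,0,0,-1],[0,0,-0.2,0,0,-2],[0,0,-0.3,0,0,-3],[0,0,-0.4,0,0,-4],[0,0,-0.5,0,0,-5],[0,0,-0.5,0,0,-6],[0,0,-0.5,0,0,-7],[0,0,-0.5,0,0,-8],[0,0,-0.5,0,0,-8],[0,0,-0.5,0,0,-8]]'; python3 st.py
```

```text
time_s: 15.67
position: [518.5, -204.9, 162.4]
tool_rot: [0.002, 0.614, 0.79, 0.0]
force: [-0.4, 1.7, 8.9]
width: 0.17
F tool [ 1.7  0.  -8.9] tq [ 0.28  0.21 -0.  ] h 50.7 yaw 14.3 q6 -0.83 tilt 0.25
```

```bash
python3 -m inch '[[0,0,0,0,0,-1],[0,0,0,0,0,-2],[0,0,0,0,0,-3],[0,0,0,0,0,-4],[0,0,0,0,0,-5],[0,0,0,0,0,-6],[0,0,0,0,0,-6],[0,0,0,0,0,-6],[0,0,0,0,0,-6],[0,0,0,0,0,-6]]'; python3 st.py
```

```text
time_s: 16.5
position: [517.3, -204.4, 159.8]
tool_rot: [0.0, 0.571, 0.821, -0.0]
force: [3.5, -1.4, -1.3]
width: 0.173
F tool [-2.5  2.8  1.3] tq [-0.23 -0.51  0.07] h 48.1 yaw 20.3 q6 -0.93 tilt 0.05
```

Dropped again, this time from the ridge's top. Pressing down.

```bash
python3 -m inch '[[-0.4,0.5,1,0,0,0],[-0.4,0.5,2,0,0,0],[-0.4,0.5,3,0,0,0],[-0.4,0.5,4,0,0,0],[-0.4,0.5,5,0,0,0],[-0.4,0.5,6,0,0,0],[-0.4,0.5,6.7,0,0,0],[-0.4,0.5,7.4,0,0,0],[-0.4,0.5,8,0,0,0],[-0.4,0.5,8,0,0,0]]'; python3 st.py
```

```text
time_s: 17.33
position: [518.1, -205.0, 154.8]
tool_rot: [0.0, 0.571, 0.821, -0.001]
force: [-4.6, 0.0, 15.1]
width: 0.176
F tool [  1.6  -4.3 -15.1] tq [0.32 1.   0.39] h 43.1 yaw 20.4 q6 -0.94 tilt 0.08
```

Stuck at h≈43 with +0.39 N m pushing it counter-clockwise. The lugs are catching on an edge, so I ease off and back a few more degrees.

```bash
python3 -m inch '[[0,-0.2,-0.5,0,0,-0.5],[0,-0.4,-0.6,0,0,-1],[0,-0.4,-0.6,0,0,-1.5],[0,-0.4,-0.6,0,0,-2],[0,-0.4,-0.6,0,0,-2.5],[0,-0.4,-0.6,0,0,-3],[0,-0.4,-0.6,0,0,-3.5],[0,-0.4,-0.6,0,0,-4],[0,-0.4,-0.6,0,0,-4],[0,-0.4,-0.6,0,0,-4]]'; python3 st.py
```

```text
time_s: 18.17
position: [517.1, -204.4, 152.2]
tool_rot: [-0.0, 0.542, 0.84, -0.0]
force: [0.6, -0.2, 3.0]
width: 0.175
F tool [-0.4  0.5 -3. ] tq [-0.07 -0.05 -0.06] h 40.5 yaw 24.3 q6 -1.01 tilt 0.04
```

```bash
python3 -m inch '[[0,0,0.4,0,0,0],[0,0,0.8,0,0,0],[0,0,1.2,0,0,0],[0,0,1.6,0,0,0],[0,0,2,0,0,0],[0,0,2.4,0,0,0],[0,0,2.7,0,0,0],[0,0,3,0,0,0],[0,0,3,0,0,0],[0,0,3,0,0,0]]'; python3 st.py
```

```text
time_s: 19.0
position: [517.3, -204.5, 150.9]
tool_rot: [-0.0, 0.542, 0.84, -0.0]
force: [-5.3, 2.0, 11.5]
width: 0.177
F tool [  4.   -4.  -11.5] tq [ 0.39  0.8  -0.  ] h 39.2 yaw 24.3 q6 -1.01 tilt 0.04
```

In the start at h≈39.2 with about 11.5 N. Now turning forward, keeping it pressed.

```bash
python3 -m inch '[[0.2,-0.2,0,0,0,1.5],[0.3,-0.3,0.1,0,0,3.5],[0.3,-0.3,0.3,0,0,6],[0.3,-0.3,0.5,0,0,8.5],[0.3,-0.3,0.7,0,0,11],[0.3,-0.3,0.9,0,0,13.5],[0.3,-0.3,1.1,0,0,16],[0.3,-0.3,1.3,0,0,18],[0.3,-0.3,1.4,0,0,20],[0.3,-0.3,1.4,0,0,20]]'; python3 st.py
```

```text
time_s: 19.83
position: [518.1, -205.5, 150.2]
tool_rot: [0.002, 0.68, 0.733, 0.0]
force: [-0.0, -1.0, 9.5]
width: 0.176
F tool [-1.1 -0.1 -9.5] tq [-0.1   0.21 -0.04] h 38.5 yaw 4.3 q6 -0.66 tilt 0.23
```

```bash
python3 -m inch '[[0,0,0.2,0,0,2],[0,0,0.4,0,0,4],[0,0,0.6,0,0,6],[0,0,0.8,0,0,8],[0,0,1,0,0,10],[0,0,1.2,0,0,12],[0,0,1.4,0,0,14],[0,0,1.5,0,0,16],[0,0,1.6,0,0,18],[0,0,1.6,0,0,18]]'; python3 st.py
```

```text
time_s: 20.67
position: [518.1, -205.4, 148.4]
tool_rot: [0.002, 0.787, 0.618, 0.0]
force: [-0.0, -1.6, 9.5]
width: 0.175
F tool [-1.6  0.4 -9.5] tq [-0.05  0.13 -0.06] h 36.7 yaw -13.7 q6 -0.34 tilt 0.23
```

```bash
python3 -m inch '[[0,0,0.2,0,0,2],[0,0,0.4,0,0,4],[0,0,0.6,0,0,6],[0,0,0.8,0,0,8],[0,0,1,0,0,10],[0,0,1.1,0,0,11],[0,0,1.2,0,0,12],[0,0,1.2,0,0,13],[0,0,1.3,0,0,14],[0,0,1.3,0,0,14]]'; python3 st.py
```

```text
time_s: 21.5
position: [518.1, -205.2, 147.0]
tool_rot: [0.002, 0.856, 0.517, 0.001]
force: [-0.2, -0.6, 9.0]
width: 0.173
F tool [-0.6  0.1 -9. ] tq [-0.03  0.05  0.01] h 35.3 yaw -27.7 q6 -0.1 tilt 0.21
```

```bash
python3 -m inch '[[0,0,0.1,0,0,1],[0,0,0.2,0,0,2],[0,0,0.3,0,0,3],[0,0,0.4,0,0,4],[0,0,0.5,0,0,5],[0,0,0.6,0,0,6],[0,0,0.6,0,0,7],[0,0,0.7,0,0,7],[0,0,0.7,0,0,7],[0,0,0.7,0,0,7]]'; python3 st.py
```

```text
time_s: 22.33
position: [518.2, -205.2, 146.3]
tool_rot: [0.002, 0.886, 0.464, 0.001]
force: [-0.1, -0.2, 8.9]
width: 0.18
F tool [-0.2  0.1 -8.9] tq [ 0.08 -0.08 -0.04] h 34.6 yaw -34.7 q6 0.02 tilt 0.22
```

```bash
python3 -m inch '[[0,0,0.1,0,0,1],[0,0,0.2,0,0,2],[0,0,0.3,0,0,3],[0,0,0.4,0,0,4],[0,0,0.5,0,0,5],[0,0,0.5,0,0,5],[0,0,0.5,0,0,5],[0,0,0.5,0,0,5],[0,0,0.5,0,0,5],[0,0,0.5,0,0,5]]'; python3 st.py
```

```text
time_s: 23.17
position: [518.9, -205.0, 146.1]
tool_rot: [0.002, 0.904, 0.427, 0.002]
force: [3.3, 0.7, 8.0]
width: 0.178
F tool [ 2.6  2.2 -8. ] tq [ 0.14 -0.49  0.87] h 34.4 yaw -39.5 q6 0.11 tilt 0.33
```

The end stop is reached at about 64° (0.87 N m). I relieve the twist and press, then open.

```bash
python3 -m inch '[[0,0,-0.3,0,0,-0.7],[0,0,-0.6,0,0,-1.3],[0,0,-0.9,0,0,-1.6],[0,0,-1.2,0,0,-1.6],[0,0,-1.5,0,0,-1.6],[0,0,-1.5,0,0,-1.6],[0,0,-1.5,0,0,-1.6],[0,0,-1.5,0,0,-1.6],[0,0,-1.5,0,0,-1.6],[0,0,-1.5,0,0,-1.6]]'; python3 st.py
```

```text
time_s: 24.0
position: [518.7, -205.0, 146.3]
tool_rot: [0.002, 0.899, 0.438, 0.002]
force: [7.6, -1.1, 2.1]
width: 0.172
F tool [ 3.8  6.6 -2. ] tq [-0.17 -1.36  0.31] h 34.6 yaw -38.0 q6 0.08 tilt 0.33
```

```bash
python3 -m inch '[[0.2,0.4,0,0,0,-0.4],[0.5,0.8,0,0,0,-0.6],[0.6,1.1,0,0,0,-0.6],[0.6,1.1,0,0,0,-0.6],[0.6,1.1,0,0,0,-0.6],[0.6,1.1,0,0,0,-0.6],[0.6,1.1,0,0,0,-0.6],[0.6,1.1,0,0,0,-0.6],[0.6,1.1,0,0,0,-0.6],[0.6,1.1,0,0,0,-0.6]]'; python3 st.py
```

```text
time_s: 24.83
position: [518.9, -205.0, 146.3]
tool_rot: [0.001, 0.897, 0.443, 0.001]
force: [2.7, 0.0, 5.5]
width: 0.176
F tool [ 1.6  2.1 -5.5] tq [-0.17 -0.67  0.26] h 34.6 yaw -37.5 q6 0.07 tilt 0.14
```

Now nearly free of side load and still pressed by 5.5 N. Opening.

```bash
python3 -m inch '[[0,0,0,0,0,0],[0,0,0,0,0,0],[0,0,0,0,0,0],[0,0,0,0,0,0],[0,0,0,0,0,0],[0,0,0,0,0,0],[0,0,0,0,0,0],[0,0,0,0,0,0],[0,0,0,0,0,0],[0,0,0,0,0,0]]' 45; python3 st.py
python3 -m inch '[[0,0,-8,0,0,0],[0,0,-18,0,0,0],[0,0,-30,0,0,0],[0,0,-45,0,0,0],[-10,0,-60,0,0,0],[-35,0,-70,0,0,0],[-60,0,-70,0,0,0],[-70,0,-70,0,0,0],[-70,0,-70,0,0,0],[-70,0,-70,0,0,0]]'
python3 - <<'E'
from h import *
d,o,M=cam("wrist"); cv2.imwrite("pics/w9.png",d["pixels"][:,:,::-1])
for n in ("wrist","side","top"): cam(n); print(n,[x for x in vision.place_of("cap_center",n) if x["position"][1]<-100],vision.place_of("neck",n)[:1])
D,O,N=cam("side");u,v=map(int,proj(D,O,N,[519.3,-204.7,130])); cv2.imwrite("pics/side9.png",cv2.resize(D["pixels"][v-45:v+45,u-60:u+60,::-1],None,fx=6,fy=6,interpolation=cv2.INTER_CUBIC))
E
python3 st.py
```

```text
time_s: 25.67
position: [518.1, -204.6, 145.4]
tool_rot: [0.0, 0.897, 0.443, 0.0]
force: [-0.2, -0.2, 0.9]
width: 0.526
F tool [-0.3  0.  -0.9] tq [ 0.01 -0.02  0.01] h 33.7 yaw -37.5 q6 0.07 tilt 0.0
time_s: 26.5
position: [475.6, -260.1, 215.9]
tool_rot: [0.0, 0.897, 0.442, 0.0]
force: [0.6, -0.0, -0.5]
width: 0.526
wrist [{'position': [398.7, -418.7, -2.0], 'conf': 0.69}] []
side [{'position': [520.3, -202.0, 140.1], 'conf': 0.71}] [{'position': [517.6, -210.8, 100.2], 'conf': 0.95}]
top [{'position': [521.8, -206.8, 134.4], 'conf': 0.52}] [{'position': [515.7, -205.0, 101.1], 'conf': 0.71}]
F tool [-0.  -0.6  0.1] tq [ 0.01  0.03 -0.04] h 103.6 yaw -37.4 q6 -0.06 tilt 0.01
```

View pics/w9.png

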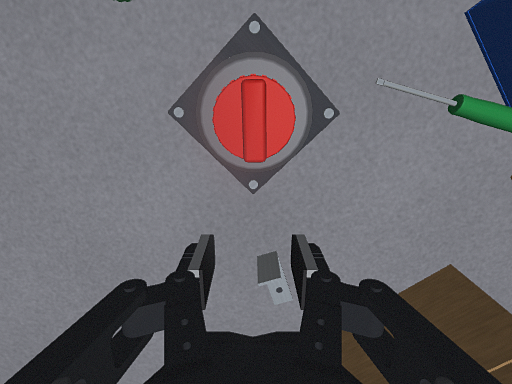

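View pics/side9.png

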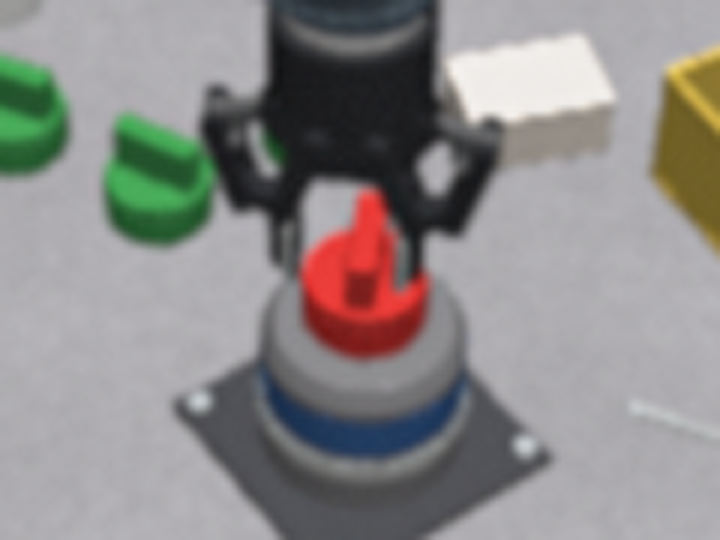

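Wrist shows the cap seated on the shoulder, centred at (254,118). Its bar is still aligned with the tool, so it has not crept back. Side shows it upright and low on the canister with the fingers clear. Handing in.

```bash
python3 -c "
from cell import ticket; print(ticket.job_done())"
```

```text
the job is handed in; nothing more can be done
None
```

The red cap is back on the canister's neck, turned to its end stop and let go. I handed the job in at about 27 s, and no verdict was reported.

**How it went**
- **Finding the start:** The lugs first landed on the upright stops. Backing off dropped the cap onto a ridge at about 47 mm, and it then climbed to about 50.7 mm before dropping.
- **Into the thread:** The lugs caught at about 43 mm with a 0.39 N m twist. Easing off and backing 4° more cleared it, and the cap settled at 39.2 mm under 11.5 N.
- **Closing:** It went about 64° forward at about 9 N of press. The height fell to 34.4 mm, and the twist rose to 0.87 N m at the end stop. That is close to the 1 N m limit, so I eased off before opening the fingers.

**Last checks**
- **Position:** The wrist and side pictures show the cap upright and centred. Its bar is still in line with the tool, so it did not creep back after release.
- **Fingers:** They are clear of the cap, and the wrist force is close to zero.
- **Forces:** The highest press I read at the wrist was about 15 N; I only read it at the end of each move.
- **Bystanders:** I saw nothing disturbed, but I did not measure each one again.

**What is less certain**
- I did not measure the released height, which should be 35.5 mm. I inferred it from the 34.4 mm pressed height and the unchanged bar angle.
- In the last pictures, the network's cap position was 1–2 mm high from top and about 4.5 mm high from side (134–140 mm, where 135.5 mm was expected).
- The wrist camera's network missed the cap and reported something unrelated.

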